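# Weigh two heater blocks against each other

## Task

Stand the two aluminium tube blocks from the white rack on the balance, one on each pan, and let go so that the balance shows which is heavier. Then stand the heavier block on the block heater's plate, squarely between the two upright end stops, and leave the lighter one standing on its pan. Set the blocks down without dropping them, leave the bottle, beaker and blue tube rack where they are, and let go of everything at the end.

Things in the scene. Friction and masses are not known exactly. Their poses are not given: they have to be found in the camera images.
- block_a: one of two look-alike aluminium tube blocks: 64 mm long (its x), 40 mm wide (y), 66 mm high (z), six open 12 mm bores in its top; 0.25 to 0.5 kg. Origin: centre of its underside. Starts upright in one channel of the white rack, length along the channel. One block has shorter bores and is at least 50 g heavier; this cannot be seen
- block_b: one of two look-alike aluminium tube blocks: 64 mm long (its x), 40 mm wide (y), 66 mm high (z), six open 12 mm bores in its top; 0.25 to 0.5 kg. Origin: centre of its underside. Starts upright in one channel of the white rack, length along the channel. One block has shorter bores and is at least 50 g heavier; this cannot be seen. Same looks as the other
- rack: fixed white rack; origin: centre of its underside; its floor is 8 mm above the table. Two channels along its x, centred at y = +28 and -28 mm, 50 mm wide between 6 mm walls 80 mm long and 58 mm high above that floor; both x ends open. The 5 mm beside a block is too narrow for fingers: take it by its two end faces. Rack and heater may stand on either side
- balance: fixed equal-arm balance: white base 130 mm (x) by 250 mm (y) by 30 mm, beam along its y, a pointer and scale plate in its middle up to 175 mm above the table (within 35 mm of its middle in y). Origin: centre of the base's underside
- pan_left: round flat steel pan, 110 mm across, of the balance; always level; its top is 120 mm above the table when the beam is level and moves up or down by up to 13 mm with the beam. Origin: centre of its top face; x and y along those of the balance. Lies 110 mm from the balance's middle, on the +y side
- pan_right: round flat steel pan, 110 mm across, of the balance; always level; its top is 120 mm above the table when the beam is level and moves up or down by up to 13 mm with the beam. Origin: centre of its top face; x and y along those of the balance. Lies 110 mm from the balance's middle, on the -y side
- beam (a joint): tilt of the balance's beam, rad: 0 level (empty), positive when pan_left is down and pan_right is up, stops at +0.12 and -0.12. Light spring to level and damped: a heavier block takes its pan to the stop within about 2 s
- bay (a point): centre of the block's place on the plate of the fixed white block heater (150 mm in x, 160 mm in y), 60 mm above the table. Upright stops (8 mm thick, 50 mm long in x, 56 mm high above the plate) have inner faces at y = +38 and -38 mm: the block's length lies along y with 6 mm to spare at each end, too little for fingers; its long faces (+x, -x) stay open
- wash_bottle: bystander: white bottle with blue cap, 60 mm across, 130 mm high, standing on the table beyond the work; origin: centre of its underside
- beaker: bystander: clear plastic beaker, 76 mm across, 100 mm high; origin: centre of its underside
- tube_rack: bystander: blue tube rack with white caps, 50 mm (x) by 160 mm (y), 52 mm high; origin: centre of its underside
Mind the look-alikes: they are no part of the job. What is shaped like the part that bears bay but orange is not meant.

How it is judged:
By the outcome, as a careful person would: the job done as asked, in the order asked, and still so for the second after the job is handed in, with the robot touching nothing.
It also fails if it takes over 72 s, if anything falls off the work surface, if the arm or the gripper's body presses on something with over 40 N, if the wrist force passes 120 N, or if a joint passes its speed limit or range.

## Robot

A 6-joint arm with a two-finger parallel gripper is mounted at the origin on the work surface. World frame = base frame: x ahead of the robot, y to its left, z up, the work surface at z = 0. Lengths are in m, angles in rad, forces in N, time in s.
With the tool pointing down it reaches from about 0.275 to 0.875 m from the base axis. Payload 12.5 kg.
Tool frame: the origin (TCP) lies on the centre line of the jaws, within the pads' length; the fingertips stand r.finger_overhang ahead of it and the grasp point (between the pads) lies 3 mm ahead of it (r.finger_overhang is the distance from the TCP to the fingertips, in m); z points along the fingers, y is the line along which they close (so a half turn about z gives the same grasp; the last joint's range is limited). The gripper opens to 85 mm and grips with 20 to 120 N. Pads are 22 mm wide; open, the fingers measure 114 mm over their backs; the gripper's body (76 mm by 85 mm) begins 54 mm behind the grasp point. The pads swing forward as they close: fully open they stand 13 mm farther back than shut.
Start: joints at [-1.251, 0.351, 1.652, -0, 1.139, -0.085], TCP at [0.217, -0.506, 0.253] pointing down, gripper open.
Joint ranges: [-2.75, 2.75], [-0.79, 2.1], [0.01, 2.65], [-1.57, 4.71], [0.07, 3.14], [-2.87, 2.87]. Speed limits (rad/s): [2.22, 2.22, 2.79, 3.14, 3.14, 3.14].

## Interface

Orientations are given as a unit quaternion [x, y, z, w].
In Python, from cell import r, optics gives the robot as it stands. The module is installed in compiled form; this text tells all that it offers. Calls block until the motion is done:
- r.move_to(position, orientation): joint-space move of the TCP to a pose.
- r.move_linear(position, rot=None, vel=0.15): straight line of the TCP; rot=None keeps the orientation; vel is the mean speed in m/s.
- r.set_joints(angles): joint-space move.
- r.set_gripper(opening, squeeze=None): opening from 0.0 (shut) to 1.0 (fully open); squeeze is the grip in N (None keeps the last); returns when the fingers have stopped.
- r.sleep(seconds).
- r.inverse_kinematics(position, orientation): joint angles nearest the present ones, or None.
- optics.get_image(name): name is "scene" or "top" or "wrist"; returns a dict with "pixels" (400x640x3 uint8, red, green, blue), "depth" (400x640 float32, m along the optical axis (not along the pixel's ray), 0 where there is no reading), "fx", "fy", "cx", "cy" (pixels), "camera_from_world" (4x4, takes a point from world to camera coordinates); the wrist camera has in their place "mount" (4x4, takes a point from camera to tool coordinates, whose origin is the TCP and whose axes are the flange's). Camera axes: x right, y down, z forward; pixel columns grow to the right and rows downward; lengths in m; the calibration is good to about 2 mm. A picture is of the moment at which its call begins: read the wrist's pose just before it.
A pose or a line that the arm cannot do raises r.PlanningError and nothing moves.
- r.hand_in(): hands the job in; it is judged then, once.
Readings, each from a call of its own:
- r.current_t(): time.
- r.current_q(): joint angles.
- r.current_qvel(): joint speeds.
- r.current_effort(): joint torques, N m.
- r.current_tool_pos(): TCP position.
- r.current_ee_rot(): TCP orientation.
- r.current_contact_force(): force on the tool from outside, world axes, zero at the start.
- r.current_torque(): the same for the moment, N m.
- r.current_opening(): opening from 0.0 (shut) to 1.0 (fully open).
- r.current_finger_force(): force on a finger pad.
Only numpy, scipy, OpenCV 4.12 (cv2) and the standard library are available. Lean on these libraries where they do the work, as an engineer would, in place of code of your own. Each camera call takes 0.05 s, during which the arm holds its last target. There are 200 camera calls.

## Working session

There is one attempt and no reset: what is moved stays moved. The work goes in short steps, each a Python script; the robot and the scene stay as the last script left them, time stands still between calls to the robot, and variables do not carry over. Pictures are saved under pics/ and viewed, at most 11 in all, crops included, and the job is handed in when it is done.

```bash
mkdir -p pics
python3 - <<'E'
from cell import r,optics
import cv2,numpy as np
for n in("scene","top"):
    d=optics.get_image(n); np.savez(n+'.npz',**d); cv2.imwrite(f'pics/{n}0.png',d['pixels'][...,::-1])
    print(n,d['fx'],d['cx'],d['cy'],np.round(d['camera_from_world'],3).tolist())
print(r.finger_overhang,r.current_ee_rot(),r.current_t())
E
```

```text
scene 496.8591150772296 320.02457305266626 190.5372988078585 [[-0.472, 0.881, -0.018, 0.331], [0.609, 0.311, -0.73, -0.234], [-0.638, -0.355, -0.683, 1.675], [0.0, 0.0, 0.0, 1.0]]
top 470.84541103792515 314.4339869265599 194.93939166505197 [[-0.029, -0.999, -0.025, -0.045], [-0.997, 0.03, -0.072, 0.515], [0.073, 0.023, -0.997, 1.354], [0.0, 0.0, 0.0, 1.0]]
0.022 [ 9.79589105e-01  2.01009792e-01 -6.08297898e-05 -4.94500737e-04] 0.1
```

View pics/top0.png

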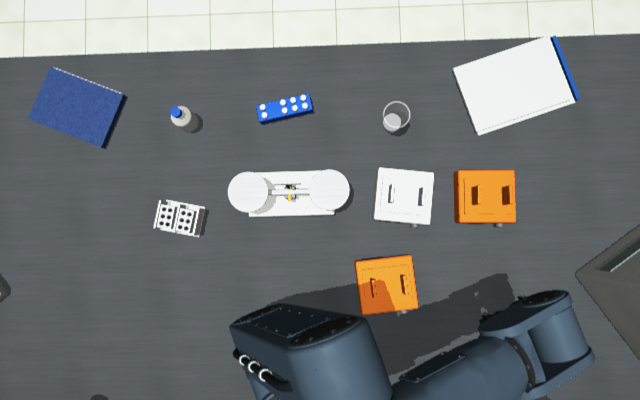

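View pics/scene0.png

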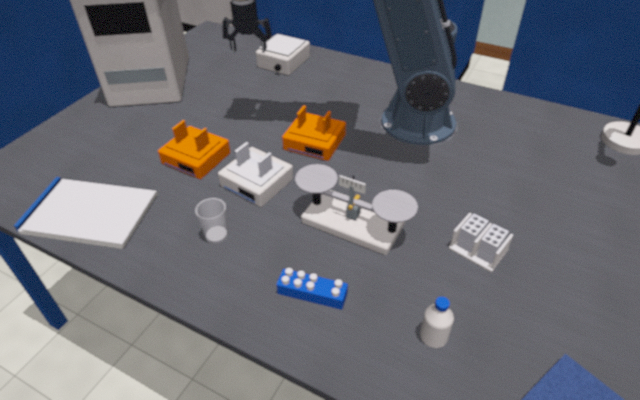

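The top view shows the white rack at (180,218), balance pans at (249,192) and (330,190), and the white heater at (404,196). The orange decoys are at (386,284) and (486,196). In the scene view the blocks stand in the rack at (482,240).

```bash
cat > h.py <<'E'
import numpy as np,cv2
def cloud(d,T=None):
    v,u=np.mgrid[:400,:640]; Z=d['depth'].astype(float)
    P=np.stack([(u-d['cx'])/d['fx']*Z,(v-d['cy'])/d['fy']*Z,Z],-1)
    if T is None: T=np.linalg.inv(d['camera_from_world'])
    return P@T[:3,:3].T+T[:3,3]
def ray(d,u,v,z,T=None):
    if T is None: T=np.linalg.inv(d['camera_from_world'])
    k=T[:3,:3]@np.array([(u-d['cx'])/d['fx'],(v-d['cy'])/d['fy'],1]); o=T[:3,3]
    return o+k*(z-o[2])/k[2]
E
python3 - <<'E'
from h import *
d=np.load('top.npz'); W=cloud(d); z=W[...,2]
def box(x0,y0,x1,y1):
    m=np.zeros((400,640),bool); m[y0:y1,x0:x1]=1; return m
def comps(name,m,mn=8):
    n,l,s,c=cv2.connectedComponentsWithStats(m.astype(np.uint8))
    for i in range(1,n):
        if s[i,4]<mn: continue
        p=W[l==i]; hz=np.median(p[:,2]); pts=np.array([ray(d,u,v,hz)[:2] for v,u in np.argwhere(l==i)],np.float32)
        R=cv2.minAreaRect(pts*1000)
        print(name,s[i].tolist(),'mean',np.round(pts.mean(0),4),'z',round(hz,4),'rect',np.round(R[0],1),np.round(R[1],1),round(R[2],1))
rk=box(145,190,215,245)
comps('rack-top',rk&(z>.055)); comps('blocktop',rk&(z>.071)); comps('rackall',rk&(z>.004))
comps('pan',box(220,160,360,225)&(z>.112)&(z<.13),100)
comps('base',box(220,160,360,225)&(z>.022)&(z<.038),100)
hb=box(365,160,442,232)
comps('stops',hb&(z>.09)); comps('plate',hb&(z>.05)&(z<.07)); comps('heater',hb&(z>.02))
I=d['pixels'][...,::-1]
a=cv2.resize(I[190:245,145:215],None,fx=8,fy=8,interpolation=3)[:440,:560]
b=cv2.resize(I[160:232,365:442],None,fx=5,fy=5,interpolation=3)[:360]
o=np.zeros((600,800,3),np.uint8); o[:440,:400]=a[:,:400]; o[:360,410:795]=b
o[445:445+110]=0
cv2.imwrite('pics/crop.png',np.hstack([cv2.resize(a,(420,330)),cv2.resize(b,(353,330))]))
E
```

```text
rack-top [154, 200, 47, 35, 1003] mean [0.4573 0.3287] z 0.0711 rect [458.8 326.3] [123.1  78.8] 77.9
blocktop [157, 202, 19, 27, 250] mean [0.4635 0.3571] z 0.0754 rect [465.4 358.2] [48.9 67.1] 79.0
blocktop [175, 208, 20, 25, 237] mean [0.45  0.304] z 0.0755 rect [450.1 303.7] [44.1 64.1] 78.8
rackall [204, 190, 10, 6, 15] mean [0.5329 0.2519] z 0.0052 rect [533.6 254.7] [ 9.4 29.1] 24.9
rackall [154, 194, 55, 43, 1514] mean [0.4602 0.3205] z 0.0657 rect [464.4 317.4] [156.9 112.3] 83.7
rackall [148, 219, 6, 8, 15] mean [0.4456 0.4266] z 0.0052 rect [447.9 426.7] [12.3 22.2] 81.6
rackall [205, 230, 6, 6, 12] mean [0.4157 0.2556] z 0.0047 rect [415.7 255.3] [16.8 10.3] 44.1
rackall [189, 237, 8, 5, 12] mean [0.3957 0.301 ] z 0.0052 rect [396.2 302.3] [10.1 21.7] 7.8
rackall [148, 238, 3, 6, 8] mean [0.3935 0.4318] z 0.0052 rect [394.4 432.3] [15.9  3.9] 26.4
rackall [159, 238, 7, 4, 10] mean [0.3966 0.3926] z 0.0063 rect [396.7 392.5] [ 6.5 18.6] 16.7
rackall [174, 240, 6, 5, 10] mean [0.3871 0.3493] z 0.0058 rect [387.6 347.9] [ 7.7 15.8] 20.1
pan [309, 169, 41, 41, 1290] mean [ 0.5213 -0.1022] z 0.1209 rect [ 521.2 -102.5] [106.9 106.9] 43.3
pan [228, 171, 40, 41, 1279] mean [0.5218 0.1177] z 0.1211 rect [522.5 118. ] [106.  108.6] 88.8
base [255, 170, 67, 20, 768] mean [0.5647 0.0132] z 0.031 rect [560.1  14.1] [191.8  52.5] 89.8
base [249, 194, 86, 23, 1190] mean [0.4816 0.0118] z 0.0309 rect [487.6   6.9] [245.6  61.8] 89.7
stops [389, 183, 6, 19, 81] mean [ 0.5082 -0.2707] z 0.1146 rect [ 508.3 -270.7] [11.2 49.8] 82.5
stops [419, 186, 7, 19, 93] mean [ 0.4974 -0.3531] z 0.1148 rect [ 497.6 -352.9] [13.3 50. ] 82.7
plate [374, 167, 60, 58, 2707] mean [ 0.5021 -0.3115] z 0.0582 rect [ 502.8 -312.1] [159.4 148.9] 82.6
heater [373, 167, 61, 60, 3103] mean [ 0.5011 -0.3111] z 0.0584 rect [ 499.3 -311.3] [163.3 161.7] 82.4
```

View pics/crop.png

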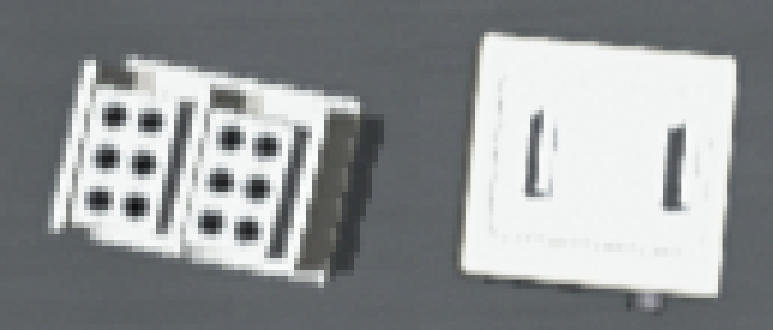

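The crop shows both blocks with six bores each, with the channels running up and slightly right. The white heater's two stops are clear. Sizes agree with the spec: stops 83 mm apart, plate 160x150 mm, pans 220 mm apart. Next I move in and refine with the wrist camera.

```bash
cat >> h.py <<'E'
from scipy.spatial.transform import Rotation as R
def down(a):
    y=np.array([np.cos(a),np.sin(a),0]); z=np.array([0,0,-1.])
    return R.from_matrix(np.stack([np.cross(y,z),y,z],1)).as_quat()
def wcam(r,optics):
    p=np.array(r.current_tool_pos()); q=r.current_ee_rot(); d=optics.get_image('wrist')
    T=np.eye(4); T[:3,:3]=R.from_quat(q).as_matrix(); T[:3,3]=p
    return d,T@d['mount']
E
cat > rk.py <<'E'
from h import *
from cell import r,optics
a=np.radians(-11.5)
q=min((down(a),down(a+np.pi)),key=lambda q:abs((r.inverse_kinematics([.457,.33,.25],q) or [9]*6)[5]))
r.move_to([.457,.33,.25],q); print(r.current_t(),np.round(r.current_q(),2))
d,T=wcam(r,optics); np.savez('w1.npz',T=T,**d); cv2.imwrite('pics/w1.png',d['pixels'][...,::-1])
print(np.round(d['mount'],3).tolist())
E
python3 rk.py
```

```text
Traceback (most recent call last):
  File "rk.py", line 4, in <module>
    q=min((down(a),down(a+np.pi)),key=lambda q:abs((r.inverse_kinematics([.457,.33,.25],q) or [9]*6)[5]))
  File "rk.py", line 4, in <lambda>
    q=min((down(a),down(a+np.pi)),key=lambda q:abs((r.inverse_kinematics([.457,.33,.25],q) or [9]*6)[5]))
                                                    ^^^^^^^^^^^^^^^^^^^^^^^^^^^^^^^^^^^^^^^^^^^^^^^
ValueError: The truth value of an array with more than one element is ambiguous. Use a.any() or a.all()
```

```bash
cat >> h.py <<'E'
def best(r,p,a):
    c=[]
    for q in (down(a),down(a+np.pi)):
        j=r.inverse_kinematics(p,q)
        if j is not None: c.append((abs(j[5]),q))
    return min(c,key=lambda t:t[0])[1]
E
sed -i 's/^q=min.*/q=best(r,[.457,.33,.27],a)/; s/,\.25\]/,.27]/g' rk.py
python3 rk.py
```

```text
3.15 [ 0.54  0.36  1.6  -0.    1.19  0.74]
[[-0.001, -0.956, -0.294, 0.075], [1.0, -0.001, 0.0, -0.0], [-0.001, -0.294, 0.956, -0.121], [0.0, 0.0, 0.0, 1.0]]
```

View pics/w1.png

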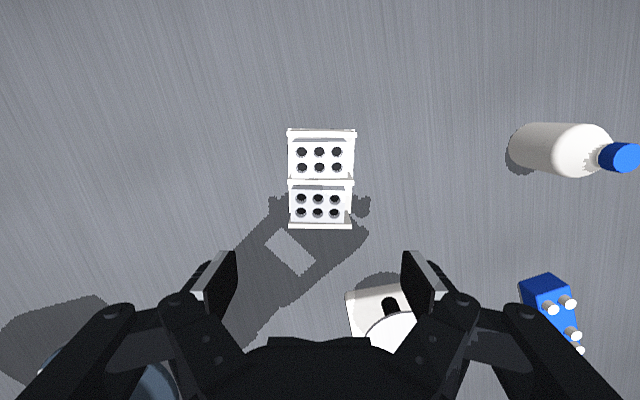

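The wrist view shows two blocks with bores around (319,160) and (318,205), with axes nearly aligned to the image. I locate the bores by thresholding.

Run:
```python
from h import *
d=np.load('w1.npz'); T=d['T']; g=cv2.cvtColor(d['pixels'],cv2.COLOR_RGB2GRAY)
m=np.zeros_like(g); m[140:224,290:350]=(g[140:224,290:350]<110)
n,l,s,c=cv2.connectedComponentsWithStats(m)
P=[]
for i in range(1,n):
    if 30<s[i,4]<200 and s[i,2]<18:
        w=ray(d,*c[i],.074,T)
        P.append((c[i][1],w)); print(s[i].tolist(),np.round(c[i],1),np.round(w,4))
for nm,sel in(('far',[w for v,w in P if v<182]),('near',[w for v,w in P if v>182])):
    sel=np.array(sel)[:,:2]; mu=sel.mean(0); u=np.linalg.svd(sel-mu)[2]
    print(nm,len(sel),mu,np.degrees(np.arctan2(u[0,1],u[0,0])), np.ptp((sel-mu)@u.T,axis=0))
W=cloud(d,T); b=W[135:225,288:352].reshape(-1,3); print('topz',np.percentile(b[:,2],[80,95]))
```

```text
[297, 147, 10, 9, 66] [301.3 151.3] [0.4456 0.3686 0.074 ]
[314, 147, 10, 9, 67] [318.7 151.1] [0.4648 0.3648 0.074 ]
[332, 147, 9, 9, 67] [336.2 151.1] [0.4839 0.3609 0.074 ]
[297, 163, 10, 9, 60] [301.7 166.6] [0.4423 0.3516 0.074 ]
[315, 163, 9, 8, 63] [318.9 166.5] [0.4616 0.3478 0.074 ]
[332, 163, 10, 8, 59] [336.2 166.3] [0.4808 0.344  0.074 ]
[297, 194, 9, 7, 53] [300.7 196.9] [0.4334 0.3167 0.074 ]
[313, 194, 10, 8, 56] [317.5 197.5] [0.4525 0.3121 0.074 ]
[330, 195, 10, 7, 49] [334.2 198. ] [0.4717 0.3075 0.074 ]
[296, 208, 10, 7, 50] [300.6 210.8] [0.4294 0.3    0.074 ]
[313, 209, 9, 6, 47] [316.9 211.4] [0.4483 0.2953 0.074 ]
[330, 209, 9, 7, 47] [333.7 211.9] [0.4678 0.2906 0.074 ]
far 6 [0.46317763 0.3562855 ] -11.524355105356927 [0.03941854 0.01742636]
near 6 [0.45051979 0.30370183] -13.729553486635043 [0.03967634 0.01738794]
topz [0.0739294 0.0747363]
```

```bash
cat >> h.py <<'E'
def pick(r,x,y,a,zt,up,sq=50):
    q=best(r,[x,y,up],a); r.move_to([x,y,up],q); r.move_linear([x,y,zt],vel=.2)
    r.set_gripper(0.0,squeeze=sq); print('grip',r.current_opening(),r.current_finger_force())
    r.move_linear([x,y,up],vel=.2)
E
python3 - <<'E'
from h import *
from cell import r,optics
r.set_gripper(1.0)
pick(r,.4505,.3037,np.radians(-13.7),.051,.25)
print(r.current_t(),np.round(r.current_contact_force(),1))
r.move_to([.5215,-.1023,.25],best(r,[.5215,-.1023,.25],0)); print(r.current_t(),r.current_opening())
d,T=wcam(r,optics); cv2.imwrite('pics/w2.png',d['pixels'][...,::-1])
r.move_linear([.5215,-.1023,.043+.124],vel=.2)
for b in(.119,.116,.113,.110,.108):
    r.move_linear([.5215,-.1023,.043+b],vel=.05); print(b,np.round(r.current_contact_force(),1))
print(r.current_t())
d=optics.get_image('top'); np.savez('top2.npz',**d); W=cloud(d)
for v,u in((189,345),(192,235),(205,330),(175,330)): print(np.round(W[v,u],4))
E
```

```text
grip 0.7463606496606531 56.0647577047348
6.2917 [-0.2 -0.6 -4.2]
7.8167 0.7417114547346613
0.119 [ 0.3  0.9 -3.8]
0.116 [ 0.5  0.2 -3.9]
0.113 [-0.6  0.2 -4.1]
0.11 [-0.2  0.2 -3.9]
0.108 [ 0.   0.6 -3.9]
9.6833
[ 0.4935 -0.1324  0.4334]
[0.5195 0.1492 0.1352]
[ 0.4585 -0.1004  0.5005]
[ 0.5224 -0.1029  0.4382]
```

View pics/w2.png

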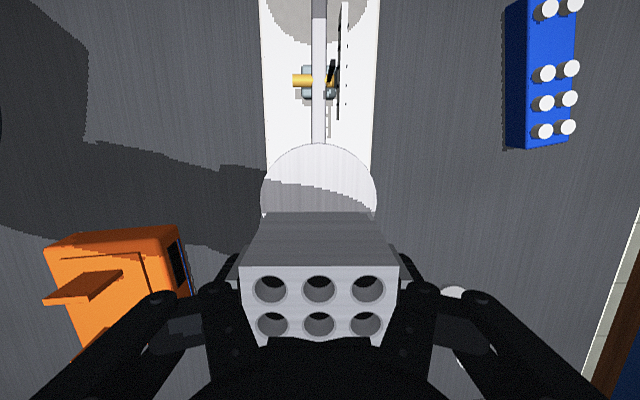

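The block is gripped level over the right pan at (318,190). The left pan has risen, so contact is made; I lower to the stop and release.

Run:
```python
from h import *
from cell import r,optics
x,y=.5215,-.1023; z=.108
while z>.1035:
    z-=.001; r.move_linear([x,y,.043+z],vel=.04); f=r.current_contact_force()[2]; print(round(z,4),round(f,1))
    if f>-2.8: break
r.set_gripper(1.0); r.move_linear([x,y,.25],vel=.2)
print(r.current_t(),np.round(r.current_contact_force(),1))
pick(r,.4632,.3563,np.radians(-11.5),.051,.25)
print(r.current_t(),np.round(r.current_contact_force(),1))
x,y=.5222,.1179
r.move_to([x,y,.25],best(r,[x,y,.25],0)); r.move_linear([x,y,.043+.137],vel=.2)
d=optics.get_image('scene'); cv2.imwrite('pics/s2.png',d['pixels'][120:320,240:560,::-1].repeat(2,0).repeat(2,1))
z=.135
while z>.1255:
    z-=.001; r.move_linear([x,y,.043+z],vel=.04); f=r.current_contact_force()[2]; print(round(z,4),round(f,1))
    if f>-2.0: break
print(r.current_t())
```

```text
0.107 7.2
10.9917 [ 0.2 -0.3 -0.3]
grip 0.7443183368624121 55.78278958797455
15.3 [-0.4 -0.8 -4.3]
0.134 -3.4
0.133 0.3
17.3167
```

View pics/s2.png

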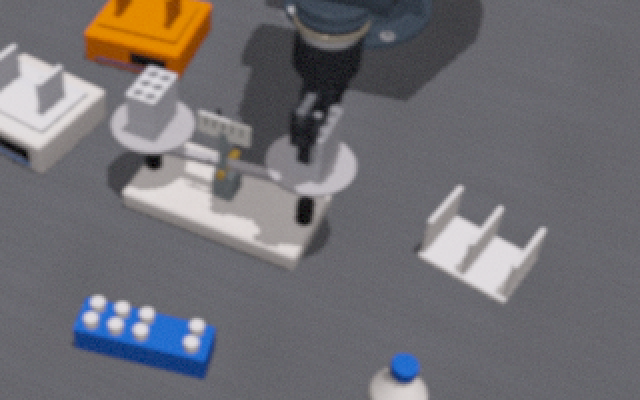

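The first block stands on the lowered right pan (150,105), and the second is just in contact with the raised left pan (312,160). I release it, move over the heater while the balance swings, and look.

Run:
```python
from h import *
from cell import r,optics
x,y=.5222,.1179
r.set_gripper(1.0); r.move_linear([x,y,.28],vel=.2)
p=[.43,-.31,.30]; r.move_to(p,best(r,p,np.radians(-7.5))); r.sleep(1.5)
d,T=wcam(r,optics); np.savez('w3.npz',T=T,**d); cv2.imwrite('pics/w3.png',d['pixels'][...,::-1])
d=optics.get_image('top'); np.savez('top3.npz',**d); cv2.imwrite('pics/top3.png',d['pixels'][130:260,200:480,::-1].repeat(2,0).repeat(2,1))
W=cloud(d); print(r.current_t(),np.round(r.current_q(),2))
z=W[...,2]; g=cv2.cvtColor(d['pixels'],cv2.COLOR_RGB2GRAY)
for nm,x0,x1 in(('L',225,275),('R',305,355)):
    zz=z[160:220,x0:x1]; pan=zz[(zz>.1)&(zz<.14)]; top=zz[(zz>.16)&(zz<.215)]
    mt=np.zeros((400,640),bool); mt[160:220,x0:x1]=(zz>.165)&(zz<.215)
    h=np.median(z[mt]); pts=np.array([ray(d,u,v,h)[:2] for v,u in np.argwhere(mt)],np.float32)
    print(nm,'pan',np.median(pan),'top',h,mt.sum(),cv2.minAreaRect(pts*1000))
```

```text
21.55 [-0.71  0.27  1.64  0.    1.23 -0.58]
L pan 0.13439522914405777 top 0.19802180882826126 467 ((521.0611572265625, 88.41633605957031), (102.0908432006836, 66.3966064453125), 89.06668853759766)
R pan 0.10782641581348884 top 0.17309971539556712 292 ((521.8367309570312, -101.88673400878906), (63.9449462890625, 39.63361358642578), 0.6403166651725769)
```

View pics/w3.png

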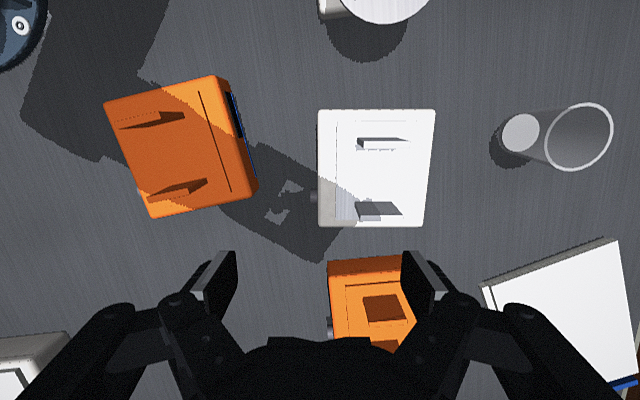

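View pics/top3.png

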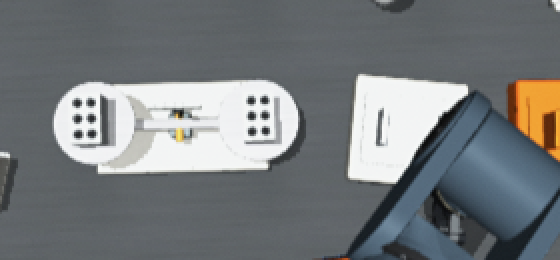

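The right pan is down (0.108 m against 0.134 m left) and both blocks stand centred at (85,118) and (260,118) in the crop, so the right block is the heavier one. The wrist view shows the white heater with stops at (380,141) and (378,211). I refine the bay next and pick up the heavy block by its long faces.

Run:
```python
from h import *
from cell import r,optics
d=np.load('w3.npz'); T=d['T']; W=cloud(d,T); z=W[...,2]
roi=np.zeros(z.shape,bool); roi[105:230,312:440]=1
for nm,m in(('stop',roi&(z>.107)&(z<.125)),('plate',roi&(z>.05)&(z<.068))):
    n,l,s,c=cv2.connectedComponentsWithStats(m.astype(np.uint8))
    for i in range(1,n):
        if s[i,4]>25:
            p=W[l==i]; R_=cv2.minAreaRect((p[:,:2]*1000).astype(np.float32)); print(nm,s[i].tolist(),np.round(p.mean(0),4),np.round(R_[0],1),np.round(R_[1],1),R_[2])
d=optics.get_image('top'); W=cloud(d); z=W[...,2][160:220]
print('pans',[np.median(q[(q>.1)&(q<.14)]) for q in(z[:,225:275],z[:,305:355])])
x,y=.5218,-.1019; a=np.radians(90.6)
pick(r,x,y,a,.107+.046,.28)
r.sleep(.3);print(r.current_t(),np.round(r.current_q(),2),[np.round(r.current_contact_force(),2) for _ in range(3)])
```

```text
stop [362, 140, 48, 8, 380] [ 0.5069 -0.2742  0.1157] [ 507.6 -274.3] [ 7.8 49.7] 82.10856628417969
stop [359, 212, 44, 9, 388] [ 0.4963 -0.3565  0.1145] [ 497.  -357.4] [ 8.4 50.2] 81.61243438720703
plate [317, 108, 119, 119, 11743] [ 0.5008 -0.307   0.0575] [ 502.1 -316. ] [159.2 148.9] 82.45294952392578
pans [np.float64(0.13439328906263937), np.float64(0.10768964090914401)]
grip 0.45970876398239824 54.25297111272812
25.5833 [-0.28  0.29  1.67 -0.    1.18  1.28] [array([-0.39,  0.4 , -3.13]), array([-0.39,  0.4 , -3.13]), array([-0.39,  0.4 , -3.13])]
```

Run:
```python
from h import *
from cell import r,optics
p=[.55,-.314,.30]; r.move_to(p,best(r,p,np.radians(82.5))); r.sleep(.3)
print(r.current_t(),np.round(r.current_contact_force(),1),r.current_opening())
d,T=wcam(r,optics); np.savez('w4.npz',T=T,**d); cv2.imwrite('pics/w4.png',d['pixels'][...,::-1])
W=cloud(d,T); z=W[...,2]
roi=(abs(W[...,0]-.5025)<.06)&(abs(W[...,1]+.314)<.07)
m=roi&(z>.107)&(z<.125)
n,l,s,c=cv2.connectedComponentsWithStats(m.astype(np.uint8))
for i in range(1,n):
    if s[i,4]>25:
        p=W[l==i]; R_=cv2.minAreaRect((p[:,:2]*1000).astype(np.float32)); print(s[i].tolist(),np.round(p.mean(0),4),np.round(R_[0],1),np.round(R_[1],1),R_[2])
```

```text
26.75 [ 0.8 -0.5 -3.3] 0.4620613883073369
[359, 201, 9, 22, 106] [ 0.5151 -0.3609  0.115 ] [ 510.9 -360. ] [ 8.1 23.9] 82.0849838256836
```

View pics/w4.png

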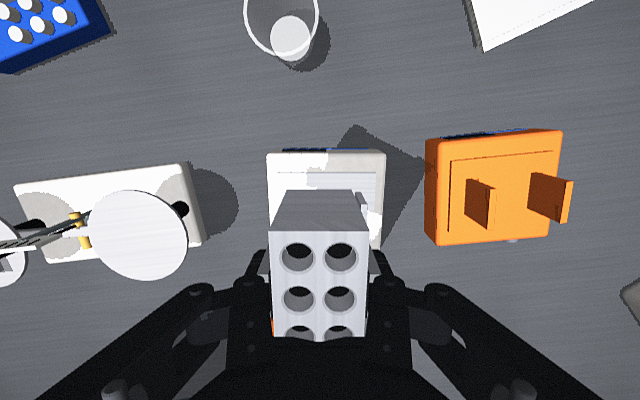

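The block in hand hides the bay in this view, with only the right stop visible at (363,212). I shift back 11 cm in x so the heater lies above the block in the picture.

Run:
```python
from h import *
from cell import r,optics
q=r.current_ee_rot()
r.move_linear([.43,-.31,.30],vel=.2); r.sleep(.2)
d,T=wcam(r,optics); np.savez('w5.npz',T=T,**d)
W=cloud(d,T); z=W[...,2]
roi=(abs(W[...,0]-.5025)<.1)&(abs(W[...,1]+.314)<.1)
for nm,m in(('stop',roi&(z>.107)&(z<.125)),('plate',roi&(z>.05)&(z<.068))):
  n,l,s,c=cv2.connectedComponentsWithStats(m.astype(np.uint8))
  for i in range(1,n):
    if s[i,4]>25:
        p=W[l==i]; R_=cv2.minAreaRect((p[:,:2]*1000).astype(np.float32)); print(nm,s[i].tolist(),np.round(p.mean(0),4),np.round(R_[0],1),np.round(R_[1],1),R_[2])
W=cloud(d,T); print(r.current_t())
```

```text
stop [271, 92, 11, 50, 426] [ 0.509  -0.2758  0.1153] [ 508.5 -275.3] [ 8.2 49.4] 82.66950988769531
stop [351, 92, 11, 50, 420] [ 0.4982 -0.3581  0.1155] [ 497.7 -358.4] [ 8.2 49.1] 82.26180267333984
plate [250, 51, 134, 124, 14234] [ 0.508  -0.3177  0.0575] [ 503.8 -316.9] [159.4 147.8] 82.48538970947266
27.8
```

Run:
```python
from h import *
from cell import r,optics
x,y=.503,-.3158
r.move_to([x,y,.25],best(r,[x,y,.25],np.radians(-7.5)))
r.move_linear([x,y,.046+.120],vel=.2)
b=.120
while b>.0575:
    b-=.0075 if b>.066 else .001
    r.move_linear([x,y,.046+b],vel=.06); f=np.array(r.current_contact_force()); 
    if b<.066 or np.hypot(*f[:2])>3: print(round(b,4),np.round(f,1))
    if f[2]>-1 or np.hypot(*f[:2])>6: break
d,T=wcam(r,optics); cv2.imwrite('pics/w6.png',d['pixels'][...,::-1]); print(r.current_t())
```

```text
0.06 [-0.5  0.9  5.7]
31.9583
```

View pics/w6.png

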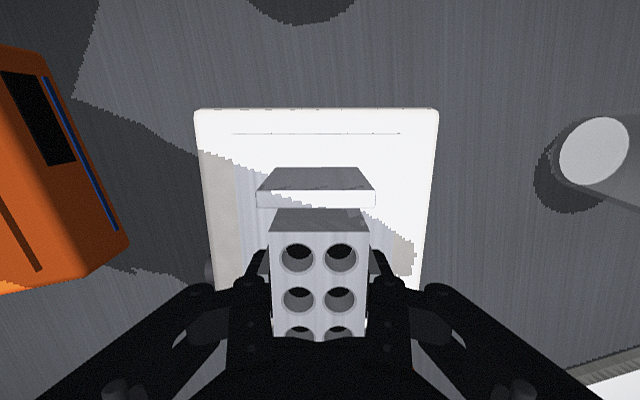

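The block rests on the plate between the stops, with the far stop at (315,195) parallel to it and a gap in between. I release it, back off and check from above.

Run:
```python
from h import *
from cell import r,optics
x,y=.503,-.3158
r.set_gripper(1.0); r.move_linear([x,y,.28],vel=.2); r.sleep(.2)
d,T=wcam(r,optics); W=cloud(d,T); z=W[...,2]
cv2.imwrite('pics/w7.png',d['pixels'][...,::-1])
roi=(abs(W[...,0]-.5025)<.1)&(abs(W[...,1]+.314)<.1)
for nm,m in(('stop',roi&(z>.109)&(z<.1205)),('block',roi&(z>.1225)&(z<.13))):
  n,l,s,c=cv2.connectedComponentsWithStats(m.astype(np.uint8))
  for i in range(1,n):
    if s[i,4]>60:
        p=W[l==i]; R_=cv2.minAreaRect((p[:,:2]*1000).astype(np.float32)); print(nm,s[i].tolist(),np.round(p.mean(0),4),np.round(R_[0],1),np.round(R_[1],1),R_[2])
print(r.current_t())
```

```text
stop [294, 146, 50, 8, 397] [ 0.5079 -0.2742  0.1158] [ 507.9 -274.2] [ 7.3 49.5] 82.30830383300781
stop [305, 168, 13, 12, 117] [ 0.4972 -0.297   0.1153] [ 497.3 -296.7] [11.4 11.3] 36.111385345458984
stop [323, 168, 12, 12, 114] [ 0.5149 -0.2994  0.1151] [ 515.  -299.4] [10.6 11.4] 82.11288452148438
stop [305, 187, 13, 12, 105] [ 0.4945 -0.3174  0.1153] [ 494.5 -317. ] [10.8 10.9] 30.239303588867188
stop [323, 187, 12, 12, 107] [ 0.5123 -0.3196  0.1154] [ 512.3 -319.1] [10.8 11.3] 58.82034683227539
stop [306, 206, 12, 10, 98] [ 0.4918 -0.3376  0.1154] [ 491.9 -337.1] [10.8 10.5] 36.21268844604492
stop [322, 206, 13, 10, 96] [ 0.5096 -0.3399  0.1154] [ 509.6 -339.6] [10.7 10.1] 42.640045166015625
stop [296, 222, 46, 9, 368] [ 0.4971 -0.3567  0.1152] [ 497.1 -357.3] [ 7.9 49.4] 82.42570495605469
block [300, 161, 41, 62, 1721] [ 0.5037 -0.3153  0.1258] [ 503.6 -316.4] [64. 40.] 82.42716217041016
33.7417
```

View pics/w7.png

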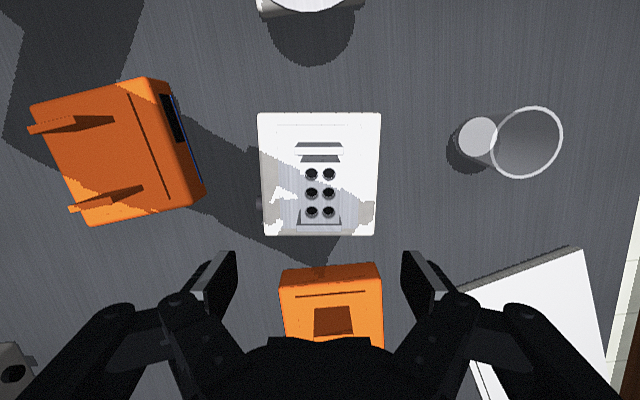

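The block stands at (319,193), centred between the stops to within about 1 mm and parallel to them. Last comes a check of the lighter block on its pan, then I hand in.

Run:
```python
from h import *
from cell import r,optics
d=optics.get_image('top'); z=cloud(d)[...,2][160:220,225:275]
print(np.median(z[(z>.09)&(z<.14)]),np.median(z[z>.16]),(z>.16).sum(),r.current_t(),np.abs(r.current_qvel()).max())
if (z>.165).sum()>200: print(r.hand_in())
```

```text
0.10814984599963917 0.17280072947614333 411 33.7917 0.003658801947754121
the job is handed in; nothing more can be done
None
```

The job is handed in: the balance showed the block on the right pan as heavier, and it now stands on the white heater's plate, within about 1 mm of centre between the stops; the lighter block still stands on the left pan, and the gripper is open and clear.

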